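# Hang the remote sleeve inside the low cubby

## Robot

A 7-joint arm with a two-finger parallel gripper is mounted at the origin on the work surface. World frame = base frame: x ahead of the robot, y to its left, z up, the work surface at z = 0. Lengths are in m, angles in rad, forces in N, time in s.
With the tool pointing down it reaches from about 0.4 to 0.85 m from the base axis. Payload 10.4 kg.
Tool frame: the origin (TCP) lies at the very end of the fingers, on their centre line; the grasp point (between the pads) lies 19 mm behind it; x points along the fingers, z is the direction in which the jaws open and shut, and the axes are right-handed (so a half turn about x gives the same grasp; the last joint's range is limited). The gripper opens to 85 mm and grips with 20 to 120 N. Pads are 22 mm wide; open, the fingers measure 114 mm over their backs; the gripper's body (76 mm by 85 mm) begins 54 mm behind the grasp point. The pads swing forward as they close: fully open they stand 13 mm farther back than shut.
Start: joints at [1.105, 0.332, -0.065, 1.46, 0.022, 1.35, -0.088], TCP at [0.268, -0.565, 0.231] pointing down, gripper open.
Joint ranges: [-2.6, 2.6], [-0.5, 2.12], [-1.47, 1.34], [0.16, 2.42], [-1.27, 4.41], [0.06, 2.06], [-2.6, 2.6]. Speed limits (rad/s): [2.22, 2.22, 2.79, 2.79, 3.14, 3.14, 3.14].

## Interface

Orientations are given as a unit quaternion [x, y, z, w].
In Python, from workcell import telemetry, viewer, manip, spot_in, mark_of gives the robot as it stands. The module is installed in compiled form; this text tells all that it offers.
- The arm moves only by the shell command python3 -m crank 'ROWS' [FORCE]. ROWS is JSON, a list of rows, each a list of 3 entries, a list of its own where there are three numbers: the closure, from 0 (fully open) to 1 (shut), then the shift along the world's x, y, z in cm, then the turn, a rotation vector about the world's x, y, z in rad. A call has 1 to 12 rows; each row shifts and turns the commanded pose from where the row before left it; what a row does not reach is not made up. A row lasts 1/12 s, in which the tool goes at most 41.7 mm and 7.16 degrees, less where a joint would pass 70% of its speed; a pose out of reach is approached as far as the arm can. A call with a gripper value outside its range is refused whole. The fingers move at their own pace and stop on an object; FORCE is the grip in N (left out, the last holds). Time passes only in rows, so rows that do not move let the fingers close. It gives the time, the measured TCP pose, the force and the opening at its end, in the units of the state.
- telemetry.get_obs(): the state, without advancing time (a new reading comes with each control period).
- viewer.camera(name): name is "scene" or "side" or "wrist"; returns a dict with "frame" (400x640x3 uint8, red, green, blue), "intrinsics" (3x3 intrinsics, pixels), "k1" (the pictures are not rectified: a ray, as slopes to the right and down, at radius r is drawn at 1 + k1 r^2 times it, then the intrinsics apply), "cam_to_world" (4x4, takes a point from camera to world coordinates). Camera axes: x right, y up, looking along -z (the intrinsics and any distortion apply to the point x, -y, -z); pixel columns grow to the right and rows downward; lengths in m; the calibration is good to about 2 mm. A picture is of the moment at which its call begins. There is no depth.
- manip.hand_in(): hands the job in, once; it reports no verdict.
Trained networks look in a picture, given as the dict that the camera call returned (one of the last four; its "shot" number tells which), for a name from the list of things; names that differ only in an ending like _2 or _b are one class to them, and where a whole thing is asked for, a point or a joint stands for the part that bears it (a point fixed in the world has none). Each returns a list of dicts, best first, with "conf" (0 to 1); they miss things now and then, are a little off and sometimes report something else, mostly with a low value. They report only what shows in the picture. A call takes as long as a camera call. They do not tell look-alikes from the thing itself.
- spot_in(thing, picture): "location" ([x, y, z] in m, in the coordinates of the camera as it stood for that picture, good to about 4 mm: the middle of the surface that is visible of it).
- mark_of(thing, picture): "location" ([x, y, z] in m, in the coordinates of the camera as it stood for that picture, good to about 4 mm: a listed point, or the origin of a listed thing).
The state is a dict: "clock": time; "joint_pos": joint angles; "joint_velocities": joint speeds; "tau": joint torques, N m; "position": TCP position; "ee_rot": TCP orientation; "ft_force": force on the tool from outside, world axes, zero at the start; "torque": the same for the moment, N m; "grip_width": opening from 0.0 (shut) to 1.0 (fully open).
Only numpy, scipy, OpenCV 4.12 (cv2) and the standard library are available. Lean on these libraries where they do the work, as an engineer would, in place of code of your own. Each camera call takes 0.05 s, during which the arm holds its last target. There are 200 camera calls.

## Task

Slide the empty grey remote sleeve out of the metal bridge bracket by its eye end, lay it flat on the open console top well away from the bracket, and let go of it. Then take it again by its closed end, tilt it eye-up to get in under the front lip of the low cubby, and put its eye over the upturned hook deep inside, so that it is left hanging straight down by the eye, clear of the floor and still. Leave the other things on the console where they are and upright.

Things in the scene. Friction and masses are not known exactly. Their poses are not given: they have to be found in the camera images.
- sleeve: Loose grey plastic remote sleeve, ~90 g, 190 long (x -95 to 95), 46 mm wide. Origin: mid-length on its back face (underside at start); x towards the eye, z out of its front. Pocket x -95 (closed end) to 35, 20 thick (z 0 to 20); then a tab to x 95, 6 thick (z 0 to 6), same width, with a rectangular through-hole, the eye: x 47 to 83, 30 wide. At start all beyond x 3 is out of the bracket.
- sleeve_eye (a point): Centre of the sleeve's eye, at (65, 0, 3) mm in the sleeve's frame; its axes are the sleeve's.
- clip: Fixed low aluminium bridge bracket on the console top: a tunnel 54 wide, 27 mm high inside; outside 66 wide (94 with its 3 mm high feet), 31 high, from x -55 (closed) to x 50 mm (mouth). Origin on the console top under its middle line. The sleeve slides out along its +x.
- cubby: Fixed pale wood cubby, clear roof and sides: 140 deep (x -80 open front to 60), 240 wide, 288 mm high. Origin on its underside. Sides 12, floor 10 thick. Roof underside z 280; front lip (x -80 to -70) down to z 250. Back open but for a board x 30 to 42, z 10 to 130 and a rail x 40 to 52, z 185 to 225. A hook of 8 mm wire runs from the rail at y 0, z 205 forward to x 10, then straight up to z 230.
- hook_tip (a point): Top of the upturned tip of the hook, at (10, 0, 230) mm in the cubby's frame; its axes are the cubby's.
- hook_seat (a point): Top of the hook's level wire, midway between the upturned tip and the rail, at (27, 0, 209) mm in the cubby's frame; the inner edge of the eye rests hereabouts when the sleeve hangs. Let go, the sleeve swings down and comes to rest against the low back board after a few seconds.
- tray: Bystander: white ceramic tray 120 x 200 x 22 mm, origin under its centre. Leave alone.
- remote: Bystander: glossy black remote 160 x 42 x 18 mm, long axis x, origin under its centre. Leave alone.
- coaster: Bystander: copper-tone steel coaster, diameter 96, 8 mm thick, origin under its centre. Leave alone.
- pen_cup: Bystander: pale pink silicone pen cup, diameter 76, 95 mm high, origin under its centre. Leave alone.
- jar: Bystander: amber glass jar, diameter 68, 65 mm high, origin under its centre. Leave alone.
- mug: Bystander: ceramic mug, diameter 80, 85 mm high, handle at its +y, origin under its centre. Leave alone.
There are look-alikes about, which are no part of the job. Of the things that look like the clip, take the one that is farthest from the robot's base at the start. What is shaped like the sleeve but yellow is not meant.

How it is judged:
By the outcome, as a careful person would: the job done as asked, in the order asked, and still so for the second after the job is handed in, with the robot touching nothing.
It also fails if it takes over 72 s, if anything falls off the work surface, if the arm or the gripper's body presses on something with over 40 N, if the wrist force passes 120 N, or if a joint passes its speed limit or range.

## Working session

There is one attempt and no reset: what is moved stays moved. The work goes in short steps, Python scripts to look and compute and a shell command to move; the robot and the scene stay as the last step left them, time stands still between calls to the robot, and variables do not carry over. Pictures are saved under pics/ and viewed, about 8 in all and at most 12, crops included, and the job is handed in when it is done.

```bash
mkdir -p pics
cat > h.py <<'E'
import numpy as np, cv2
from scipy.spatial.transform import Rotation as R
from workcell import telemetry, viewer, manip, spot_in, mark_of
def w(p,l): return (p["cam_to_world"]@np.r_[l,1])[:3]
def px(p,X):
    c=np.linalg.inv(p["cam_to_world"])@np.r_[X,1]; s=np.array([c[0],-c[1]])/-c[2]
    s=s*(1+p["k1"]*(s@s)); K=np.array(p["intrinsics"]); return np.round([K[0,0]*s[0]+K[0,2],K[1,1]*s[1]+K[1,2]])
def ray(p,uv):
    K=np.array(p["intrinsics"]); d=np.array([(uv[0]-K[0,2])/K[0,0],(uv[1]-K[1,2])/K[1,1]]); s=d.copy()
    for _ in range(20): s=d/(1+p["k1"]*(s@s))
    M=p["cam_to_world"]; return M[:3,3], M[:3,:3]@np.array([s[0],-s[1],-1])
def onz(p,uv,z):
    o,d=ray(p,uv); return o+d*(z-o[2])/d[2]
def save(p,n,f=None): cv2.imwrite("pics/"+n,(p["frame"] if f is None else f)[:,:,::-1])
def see(p,things):
    for t in things:
        for fn in (spot_in,mark_of):
            for r in fn(t,p):
                if r["conf"]>.25:
                    X=w(p,r["location"]); print(t,fn.__name__[:4],round(r["conf"],2),np.round(X,3),px(p,X))
E
python3 - <<'E'
from h import *
ps=[]
for n in("scene","side"):
    p=viewer.camera(n); ps.append(p); print(n,np.round(p["cam_to_world"][:3],2).tolist())
    see(p,["sleeve","sleeve_eye","clip","cubby","hook_tip","hook_seat"]+(["tray","remote","coaster","pen_cup","jar","mug"] if n=="scene" else []))
save(None,"a.png",np.vstack([ps[0]["frame"],ps[1]["frame"]])[:,:])
im=cv2.imread("pics/a.png"); cv2.imwrite("pics/a0.png",im[:400]); cv2.imwrite("pics/a1.png",im[400:])
print(telemetry.get_obs())
E
```

```text
scene [[-0.65, -0.54, 0.54, 1.2], [0.76, -0.45, 0.47, 0.59], [-0.02, 0.71, 0.7, 1.04]]
sleeve call 0.62 [ 0.558 -0.236  0.005] [277. 204.]
sleeve call 0.82 [ 0.28  -0.541 -0.002] [274. 144.]
sleeve_eye call 0.71 [ 0.288 -0.543  0.014] [272. 142.]
sleeve_eye call 0.7 [ 0.556 -0.235  0.003] [278. 204.]
sleeve_eye call 0.64 [ 0.555 -0.206  0.005] [283. 207.]
sleeve_eye call 0.55 [ 0.256 -0.48  -0.003] [287. 147.]
clip call 0.83 [ 0.407 -0.367  0.029] [280. 167.]
clip call 0.8 [ 0.32  -0.216  0.031] [320. 171.]
clip call 0.64 [ 0.563 -0.313  0.031] [262. 191.]
clip call 0.96 [ 0.395 -0.369  0.   ] [283. 170.]
clip call 0.9 [ 0.548 -0.321 -0.001] [264. 194.]
clip call 0.87 [ 0.3   -0.219 -0.001] [323. 174.]
cubby call 0.67 [0.698 0.193 0.222] [340. 247.]
cubby call 0.9 [ 0.667  0.173 -0.   ] [341. 280.]
hook_tip call 0.6 [0.697 0.196 0.224] [341. 247.]
hook_tip call 0.67 [0.674 0.178 0.231] [341. 237.]
hook_seat call 0.56 [0.697 0.198 0.221] [342. 248.]
hook_seat call 0.37 [ 0.554 -0.238  0.005] [277. 203.]
hook_seat call 0.78 [0.695 0.182 0.207] [338. 248.]
tray call 0.68 [ 0.693 -0.363 
[... 1994 characters left out ...]
] [321. 196.]
{'clock': 1.9, 'joint_pos': array([ 1.10538297,  0.33220096, -0.06469031,  1.46013908,  0.02162697,
        1.34987737, -0.08849986]), 'joint_velocities': array([ 0.00133257, -0.00012217,  0.00087599,  0.00094979,  0.00033258,
       -0.0001584 ,  0.0022928 ]), 'tau': array([-1.29668282e-03, -6.25221634e+01,  4.81228111e-02, -3.91826928e+01,
        1.63383409e-02,  1.74292465e-03, -1.47693748e-05]), 'position': array([ 0.26780985, -0.5647282 ,  0.23131823]), 'ee_rot': array([ 0.37797647,  0.59757683, -0.37801029,  0.59761522]), 'ft_force': array([-0.27440113, -0.38420286,  0.11391989]), 'torque': array([-0.02356847,  0.05704826, -0.01526801]), 'grip_width': 1.0012085925601164}
```

View pics/a0.png

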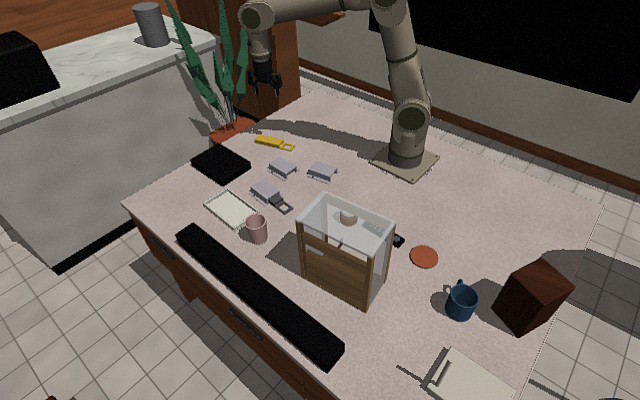

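View pics/a1.png

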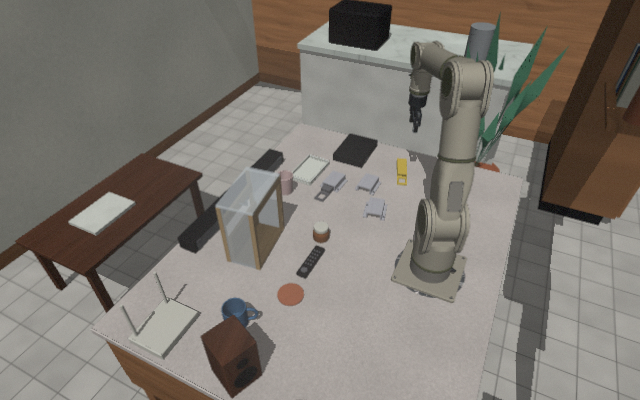

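Run:
```python
import cv2,numpy as np
a=cv2.imread("pics/a0.png");b=cv2.imread("pics/a1.png")
z=lambda i,x,y,w,h,s:cv2.resize(i[y:y+h,x:x+w],(w*s,h*s),interpolation=cv2.INTER_CUBIC)
t=np.hstack([z(a,285,180,120,130,3),z(b,210,160,130,130,3)])
u=np.hstack([z(a,225,140,120,70,3),z(b,300,150,130,70,3)])
cv2.imwrite("pics/b.png",np.vstack([t,u]))
```

```text
(no output)
```

View pics/b.png

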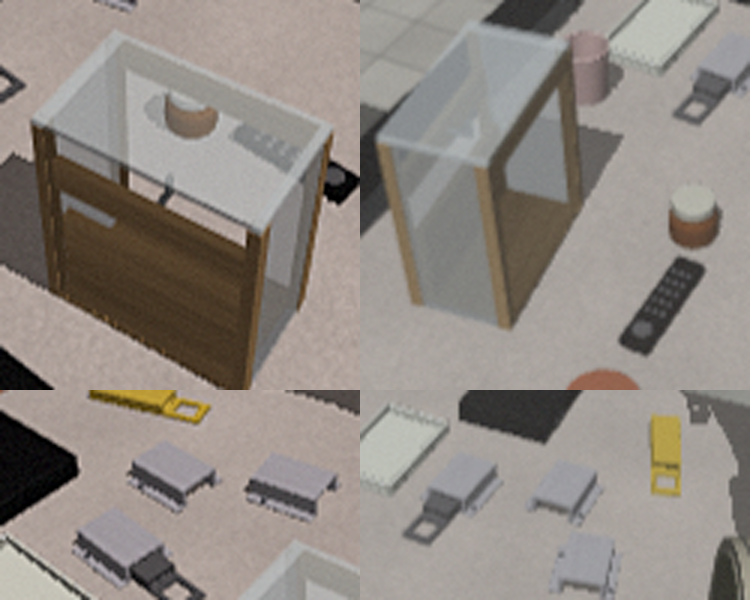

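Run:
```python
from h import *
p=viewer.camera("scene");q=viewer.camera("side")
A=[onz(p,u,.288) for u in [(296,220.7),(324,191.7),(396,224),(373.3,257.7)]]
B=[onz(q,u,.288) for u in [(248.3,169.3),(281.7,175),(252.3,215),(217.3,206)]]
for a,b in zip(A,B): print(np.round(a[:2],3),np.round(b[:2],3))
for C in (A,B):
    C=np.array(C)[:,:2]; c=C.mean(0); x=(C[0]+C[3]-C[1]-C[2]); y=C[3]+C[2]-C[0]-C[1]
    print(c,np.degrees(np.arctan2(x[1],x[0])),np.degrees(np.arctan2(-y[0],y[1])),np.linalg.norm(x)/2,np.linalg.norm(y)/2)
# sleeve tab outline (3x crops): end corners & eye
print("eye", onz(p,(225+178/3,140+(588-390)/3),.006), onz(q,(300+(422-360)/3,150+(528-390)/3),.006))
for t in("sleeve","clip"):pass
see(p,["jar","remote"]);see(q,["jar","remote"])
```

```text
[0.745 0.074] [0.721 0.08 ]
[0.608 0.059] [0.589 0.055]
[0.581 0.292] [0.567 0.289]
[0.712 0.31 ] [0.699 0.304]
[0.66178161 0.18375903] 6.99865066986749 7.358958355898452 0.13499127803571276 0.23658712505699306
[0.64380275 0.18190748] 8.374074831895411 5.431572218857635 0.13369673880872834 0.2302966676980055
eye [ 0.54800262 -0.20591265  0.006     ] [ 0.55124543 -0.20126916  0.006     ]
remote call 0.63 [0.423 0.234 0.014] [397. 242.]
jar call 0.74 [0.432 0.045 0.048] [321. 232.]
jar call 0.63 [0.637 0.223 0.199] [249. 216.]
jar call 0.57 [0.437 0.028 0.002] [321. 237.]
remote call 0.6 [0.409 0.182 0.015] [310. 263.]
remote call 0.82 [0.414 0.168 0.001] [311. 262.]
```

```bash
cat >> h.py <<'E'
def tool(yaw_jaw,pitch=0.,az=None):
    "tool R: jaw axis at world yaw; tool x down, tilted forward by pitch towards az"
    z=np.array([np.cos(yaw_jaw),np.sin(yaw_jaw),0]); f=np.cross([0,0,1],z) if az is None else np.array([np.cos(az),np.sin(az),0])
    x=np.array([0,0,-1])*np.cos(pitch)+f*np.sin(pitch); return np.c_[x,np.cross(z,x),z]
def plan(T,Rt):
    "world shift (cm) and rotvec to go from measured pose to T,Rt; picks nearer half turn"
    o=telemetry.get_obs(); R0=R.from_quat(o["ee_rot"]); best=None
    for s in (1,-1):
        M=Rt@np.diag([1,s,s]); v=(R.from_matrix(M)*R0.inv()).as_rotvec()
        if best is None or np.linalg.norm(v)<np.linalg.norm(best): best=v
    d=(np.array(T)-o["position"])*100
    print("t",o["clock"],"shift cm",np.round(d,2),"turn",np.round(best,3),"rows>=",round(max(np.linalg.norm(d)/4.17,np.linalg.norm(best)/.125),1),"w",round(o["grip_width"],3),"F",np.round(o["ft_force"],1),"pos",np.round(o["position"],4))
E
python3 - <<'E'
from h import *
print(np.round(R.from_quat(telemetry.get_obs()["ee_rot"]).as_matrix(),2))
plan([.545,-.22,.2],tool(0))
E
```

```text
[[ 0.    0.9   0.43]
 [-0.    0.43 -0.9 ]
 [-1.    0.    0.  ]]
t 2.4 shift cm [27.72 34.47 -3.14] turn [0.    0.    1.128] rows>= 10.6 w 1.002 F [-0.5 -0.1 -0.1] pos [ 0.2678 -0.5647  0.2314]
```

```bash
python3 -m crank '[[0,[2.3,2.9,0],[0,0,0.094]],[0,[2.3,2.9,0],[0,0,0.094]],[0,[2.3,2.9,0],[0,0,0.094]],[0,[2.3,2.9,0],[0,0,0.094]],[0,[2.3,2.9,0],[0,0,0.094]],[0,[2.3,2.9,0],[0,0,0.094]],[0,[2.3,2.9,0],[0,0,0.094]],[0,[2.3,2.9,0],[0,0,0.094]],[0,[2.3,2.9,0],[0,0,0.094]],[0,[2.3,2.9,0],[0,0,0.094]],[0,[2.3,2.9,0],[0,0,0.094]],[0,[2.3,2.9,0],[0,0,0.094]]]'
python3 - <<'E'
from h import *
p=viewer.camera("wrist"); see(p,["sleeve","sleeve_eye","clip"]); save(p,"w1.png")
plan([.545,-.22,.2],tool(0))
E
```

```text
clock: 3.4
position: [0.5447, -0.2153, 0.2316]
ee_rot: [-0.002, 0.707, 0.001, 0.707]
ft_force: [0.7, -0.6, -0.3]
grip_width: 1.002
sleeve call 0.8 [ 0.29  -0.51   0.019] [125. 396.]
sleeve call 0.61 [ 0.55  -0.233  0.006] [325. 187.]
sleeve call 0.72 [ 0.551 -0.27  -0.001] [326. 218.]
sleeve_eye call 0.95 [ 0.553 -0.239  0.004] [328. 193.]
sleeve_eye call 0.86 [ 0.285 -0.511  0.019] [121. 396.]
sleeve_eye call 0.76 [ 0.554 -0.205  0.002] [330. 161.]
clip call 0.88 [ 0.426 -0.369  0.005] [220. 297.]
clip call 0.81 [ 0.312 -0.216  0.03 ] [ 94. 176.]
clip call 0.67 [ 0.548 -0.314  0.032] [323. 267.]
clip call 0.79 [ 0.547 -0.317 -0.   ] [322. 256.]
clip call 0.68 [ 0.301 -0.217 -0.   ] [101. 171.]
t 3.75 shift cm [ 0.19 -0.17 -3.13] turn [ 0.001 -0.     0.003] rows>= 0.8 w 0.999 F [ 0.3  0.7 -0.4] pos [ 0.5431 -0.2183  0.2313]
```

View pics/w1.png

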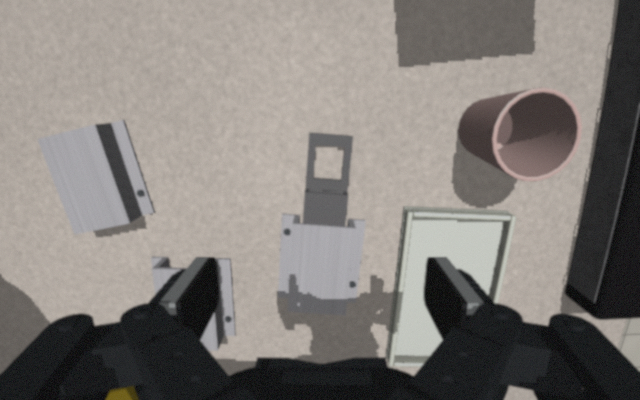

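Run:
```python
from h import *
p=viewer.camera("wrist")
for uv,z in [((330.5,133.5),.006),((329,163),.006),((327,190.5),.006),((326,191),.02),((324.5,224),.02)]: print(uv,np.round(onz(p,uv,z),4))
plan([.553,-.22,.06],tool(0)); print(np.round(p["cam_to_world"][:3,3],3))
```

```text
(330.5, 133.5) [ 0.5534 -0.1788  0.006 ]
(329, 163) [ 0.5519 -0.2096  0.006 ]
(327, 190.5) [ 0.5499 -0.2395  0.006 ]
(326, 191) [ 0.5486 -0.2366  0.02  ]
(324.5, 224) [ 0.5471 -0.2728  0.02  ]
t 3.8 shift cm [  0.99  -0.17 -17.13] turn [ 0.001 -0.     0.003] rows>= 4.1 w 0.995 F [-0.4  0.   0.4] pos [ 0.5431 -0.2183  0.2313]
[ 0.544 -0.149  0.373]
```

```bash
python3 -m crank '[[0.25,[0.2,-0.07,-4],[0,0,-0.014]],[0.25,[0.2,-0.07,-4],[0,0,-0.014]],[0.25,[0.2,-0.07,-4],[0,0,-0.014]],[0.25,[0.2,-0.07,-4],[0,0,-0.014]],[0.25,[0,0,-2.5],[0,0,0]],[0.25,[0,0,-2.5],[0,0,0]],[0.25,[0,0,-1],[0,0,0]],[0.25,[0,0,-0.6],[0,0,0]],[0.25,[0,0,0],[0,0,0]]]' 40
python3 - <<'E'
from h import *
plan([.551,-.221,.0],tool(-.055)); p=viewer.camera("wrist"); save(p,"w2.png")
E
```

```text
clock: 4.55
position: [0.5514, -0.2201, 0.005]
ee_rot: [0.02, 0.707, -0.02, 0.707]
ft_force: [-0.0, -0.1, 0.8]
grip_width: 0.752
t 4.55 shift cm [-0.04 -0.09 -0.5 ] turn [-0.    -0.001  0.002] rows>= 0.1 w 0.752 F [-0.  -0.1  0.8] pos [ 0.5514 -0.2201  0.005 ]
```

View pics/w2.png

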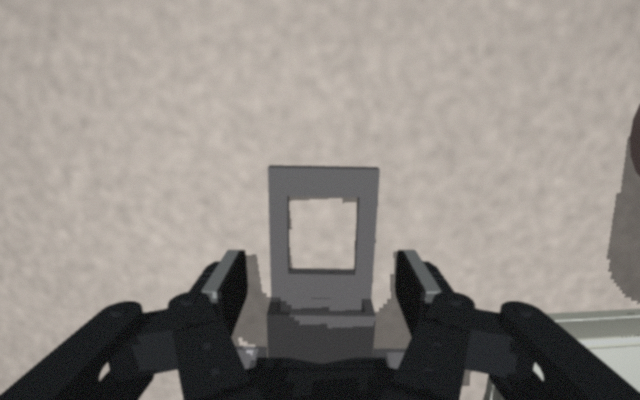

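```bash
python3 -m crank '[[0.25,[0,0,-0.4],[0,0,0]],[0.25,[0,0,-0.2],[0,0,0]],[0.25,[0,0,0],[0,0,0]]]' ;python3 -m crank '[[0.6,[0,0,0],[0,0,0]],[0.6,[0,0,0],[0,0,0]],[0.6,[0,0,0],[0,0,0]],[0.6,[0,0,0],[0,0,0]],[0.6,[0,0,0],[0,0,0]]]' 60
```

```text
clock: 4.85
position: [0.5521, -0.2198, -0.0001]
ee_rot: [0.02, 0.706, -0.02, 0.707]
ft_force: [0.5, 0.1, 0.1]
grip_width: 0.75
clock: 5.27
position: [0.5524, -0.2197, 0.0004]
ee_rot: [0.02, 0.706, -0.02, 0.707]
ft_force: [-1.6, 0.4, 6.1]
grip_width: 0.508
```

```bash
python3 -m crank '[[0.65,[0,0,0.15],[0,0,0]],[0.65,[0.05,1,0.05],[0,0,0]],[0.65,[0.05,1,0],[0,0,0]],[0.65,[0,0,0],[0,0,0]]]' 70
python3 - <<'E'
from h import *
plan([.551,-.221,.0],tool(-.055)); p=viewer.camera("wrist"); see(p,["sleeve_eye","sleeve"])
E
```

```text
clock: 5.6
position: [0.5532, -0.1958, 0.0013]
ee_rot: [0.019, 0.707, -0.018, 0.707]
ft_force: [-1.0, 1.5, -0.1]
grip_width: 0.505
t 5.6 shift cm [-0.22 -2.52 -0.13] turn [-0.002  0.    -0.002] rows>= 0.6 w 0.505 F [-1.   1.5 -0.1] pos [ 0.5532 -0.1958  0.0013]
sleeve_eye call 0.91 [ 0.554 -0.204  0.005] [323. 286.]
sleeve call 0.83 [ 0.553 -0.199  0.006] [319. 278.]
sleeve call 0.78 [ 0.552 -0.247 -0.001] [324. 358.]
```

```bash
python3 -m crank '[[0.65,[0.06,1.2,0],[0,0,0]],[0.65,[0.06,1.2,0],[0,0,0]],[0.65,[0.06,1.2,0],[0,0,0]],[0.65,[0.06,1.2,0],[0,0,0]],[0.65,[0.06,1.2,0],[0,0,0]],[0.65,[0.06,1.2,0],[0,0,0]],[0.65,[0.06,1.2,0],[0,0,0]],[0.65,[0.06,1.2,0],[0,0,0]],[0.65,[0.06,1.2,0],[0,0,0]],[0.65,[0.06,1.2,0],[0,0,0]],[0.65,[0,0,0],[0,0,0]]]'
python3 - <<'E'
from h import *
# sleeve x=53 target when laid: sleeve centre (.57,-.09), yaw 0 -> grasp at (.623,-.09)
plan([.623,-.09,.06],tool(-np.pi/2)); p=viewer.camera("side"); see(p,["sleeve","clip"]); save(p,"s1.png",cv2.resize(p["frame"][120:300,200:440],None,fx=3,fy=3))
E
```

```text
clock: 6.77
position: [0.5591, -0.0759, 0.0015]
ee_rot: [0.019, 0.707, -0.018, 0.707]
ft_force: [0.1, 0.8, -0.0]
grip_width: 0.504
t 6.7667 shift cm [ 6.39 -1.41  5.85] turn [-1.000e-03  1.000e-03 -1.518e+00] rows>= 12.1 w 0.504 F [ 0.1  0.8 -0. ] pos [ 0.5591 -0.0759  0.0015]
sleeve call 0.8 [ 0.277 -0.539  0.019] [402. 170.]
sleeve call 0.48 [ 0.552 -0.135  0.008] [314. 204.]
sleeve call 0.66 [ 0.553 -0.132 -0.002] [313. 206.]
sleeve call 0.48 [ 0.28  -0.544  0.   ] [401. 172.]
clip call 0.83 [ 0.291 -0.215  0.031] [376. 207.]
clip call 0.69 [ 0.531 -0.313  0.03 ] [335. 180.]
clip call 0.57 [ 0.702 -0.157  0.064] [286. 182.]
clip call 0.52 [ 0.379 -0.367  0.028] [370. 182.]
clip call 0.89 [ 0.296 -0.221 -0.001] [375. 211.]
clip call 0.8 [ 0.543 -0.317 -0.   ] [333. 183.]
clip call 0.72 [ 0.393 -0.37  -0.003] [367. 186.]
```

View pics/s1.png

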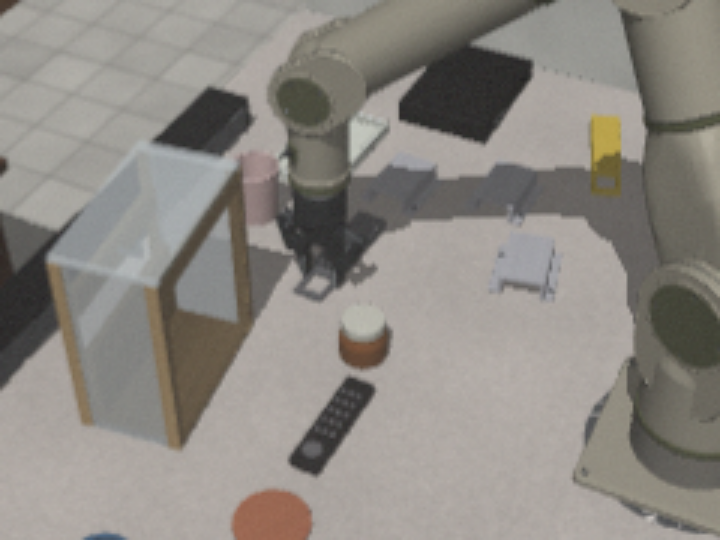

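```bash
python3 -m crank '[[0.65,[0,0,2],[0,0,0]],[0.65,[0,0,2],[0,0,-0.1]],[0.65,[0.5,-0.2,1.5],[0,0,-0.12]],[0.65,[0.5,-0.2,0],[0,0,-0.12]],[0.65,[0.5,-0.2,0],[0,0,-0.12]],[0.65,[0.5,-0.2,0],[0,0,-0.12]],[0.65,[0.5,-0.2,0],[0,0,-0.12]],[0.65,[0.5,-0.2,0],[0,0,-0.12]],[0.65,[0.5,-0.2,0],[0,0,-0.12]],[0.65,[0.5,-0.2,0],[0,0,-0.12]],[0.65,[0.5,-0.2,0],[0,0,-0.12]],[0.65,[0,0,0],[0,0,-0.12]]]'
python3 -m crank '[[0.65,[0,0,0],[0,0,-0.12]],[0.65,[0,0,0],[0,0,-0.1]],[0.65,[0,0,0],[0,0,0]]]'
python3 - <<'E'
from h import *
plan([.605,-.095,.002],tool(-np.pi/2)); p=viewer.camera("side"); see(p,["sleeve","sleeve_eye"]); save(p,"s2.png",cv2.resize(p["frame"][140:300,240:400],None,fx=3,fy=3))
E
```

```text
clock: 8.02
position: [0.6044, -0.099, 0.0562]
ee_rot: [0.446, 0.549, -0.446, 0.549]
ft_force: [-0.9, -0.1, -1.8]
grip_width: 0.502
clock: 8.27
position: [0.6037, -0.0983, 0.0562]
ee_rot: [-0.503, -0.497, 0.503, -0.497]
ft_force: [-0.1, -0.2, -0.7]
grip_width: 0.505
t 8.2667 shift cm [ 0.13  0.33 -5.42] turn [ 0.    -0.     0.011] rows>= 1.3 w 0.505 F [-0.1 -0.2 -0.7] pos [ 0.6037 -0.0983  0.0562]
sleeve call 0.72 [ 0.525 -0.085  0.071] [314. 202.]
sleeve call 0.57 [ 0.279 -0.538  0.019] [402. 170.]
sleeve call 0.7 [ 0.551 -0.096  0.053] [310. 202.]
sleeve call 0.67 [ 0.278 -0.545  0.001] [402. 172.]
sleeve_eye call 0.84 [ 0.277 -0.533  0.02 ] [402. 170.]
sleeve_eye call 0.55 [ 0.52  -0.09   0.068] [316. 202.]
sleeve_eye call 0.87 [ 0.613 -0.103  0.054] [298. 197.]
sleeve_eye call 0.63 [ 0.259 -0.476  0.001] [401. 181.]
```

View pics/s2.png

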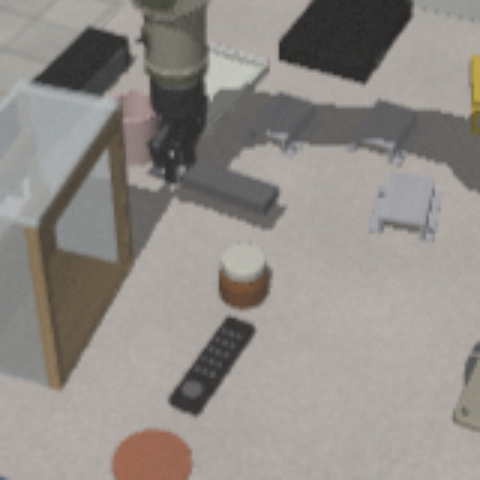

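```bash
python3 -m crank '[[0.65,[0.1,0.3,-2.5],[0,0,0]],[0.65,[0,0,-2],[0,0,0]],[0.65,[0,0,-0.6],[0,0,0]],[0.65,[0,0,-0.3],[0,0,0]],[0.65,[0,0,0],[0,0,0]]]'
python3 -m crank '[[0.3,[0,0,0],[0,0,0]],[0.2,[0,0,0.2],[0,0,0]],[0,[0,0,0],[0,0,0]],[0,[0,0,0],[0,0,0]],[0,[0,0,0],[0,0,0]],[0,[0,0,1],[0,0,0]],[0,[-0.6,0,3],[0,0,0]],[0,[-2,0,4],[0,0,0]],[0,[-3,0,3],[0,0,0]],[0,[-3,0,2],[0,0,0]],[0,[-3,0,2],[0,0,0]],[0,[-2,0,2],[0,0,0]]]'
python3 - <<'E'
from h import *
p=viewer.camera("wrist"); see(p,["sleeve","sleeve_eye"]); save(p,"w3.png")
for n in("scene","side"): see(viewer.camera(n),["sleeve"])
plan([.5,-.095,.15],tool(-np.pi/2))
E
```

```text
clock: 8.93
position: [0.6047, -0.0947, 0.0022]
ee_rot: [-0.501, -0.499, 0.501, -0.499]
ft_force: [-0.2, -0.2, -0.8]
grip_width: 0.502
clock: 9.93
position: [0.4684, -0.0946, 0.1727]
ee_rot: [-0.501, -0.498, 0.501, -0.499]
ft_force: [1.0, -0.5, 1.4]
grip_width: 1.002
sleeve call 0.84 [ 0.268 -0.451  0.009] [638. 357.]
sleeve call 0.79 [ 0.538 -0.09   0.021] [316. 103.]
sleeve call 0.85 [ 0.556 -0.092 -0.001] [318.  82.]
sleeve call 0.47 [ 0.546 -0.317  0.001] [570.  96.]
sleeve_eye call 0.71 [ 0.538 -0.093  0.02 ] [319. 103.]
sleeve_eye call 0.66 [ 0.265 -0.453  0.005] [636. 356.]
sleeve_eye call 0.44 [ 0.438  0.026 -0.002] [195. 213.]
sleeve call 0.56 [ 0.29  -0.541  0.015] [272. 142.]
sleeve call 0.75 [ 0.28  -0.539 -0.002] [275. 144.]
sleeve call 0.55 [ 0.557 -0.091  0.001] [304. 222.]
sleeve call 0.74 [ 0.532 -0.083  0.016] [313. 211.]
sleeve call 0.73 [ 0.277 -0.539  0.017] [402. 170.]
sleeve call 0.35 [0.635 0.226 0.203] [248. 216.]
sleeve call 0.65 [ 0.55  -0.095 -0.   ] [310. 211.]
sleeve call 0.64 [ 0.278 -0.546  0.001] [402. 172.]
t 10.4833 shift cm [ 2.92 -0.06 -2.04] turn [-0.    -0.001  0.005] rows>= 0.9 w 1.003 F [-0.3 -0.1  0.2] pos [ 0.4708 -0.0944  0.1704]
```

View pics/w3.png

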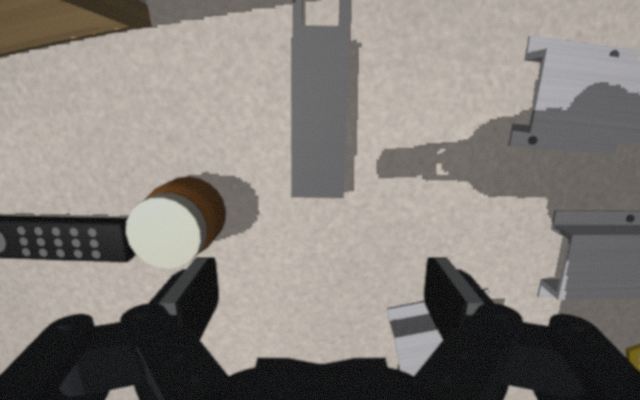

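Run:
```python
from h import *
p=viewer.camera("wrist")
L=[onz(p,u,.02) for u in [(292,196),(344,197),(293,25),(351,25)]]
for a in L: print(np.round(a,4))
c=(L[0]+L[1])/2; e=(L[2]+L[3])/2; d=(e-c)/np.linalg.norm(e-c); yaw=np.arctan2(d[1],d[0])
print("len",np.linalg.norm(e-c),"yaw deg",np.degrees(yaw))
plan((c+.02*d)*[1,1,0]+[0,0,.05],tool(yaw-np.pi/2))
```

```text
[ 0.4628 -0.0687  0.02  ]
[ 0.4618 -0.1135  0.02  ]
[ 0.5989 -0.0727  0.02  ]
[ 0.5987 -0.1173  0.02  ]
len 0.13652367069513266 yaw deg -1.6451054872138322
t 10.5333 shift cm [  1.16   0.27 -12.04] turn [-0.    -0.001 -0.024] rows>= 2.9 w 0.996 F [-0.3 -0.2  0.5] pos [ 0.4707 -0.0944  0.1704]
```

```bash
python3 -m crank '[[0.2,[0.3,0.1,-4],[0,0,-0.008]],[0.2,[0.3,0.1,-4],[0,0,-0.008]],[0.2,[0.3,0.05,-4],[0,0,-0.008]],[0.2,[0.1,0,-3],[0,0,0]],[0.2,[0,0,-1.3],[0,0,0]],[0.2,[0,0,-0.3],[0,0,0]],[0.2,[0,0,0],[0,0,0]],[0.65,[0,0,0],[0,0,0]],[0.65,[0,0,0],[0,0,0]],[0.65,[0,0,0],[0,0,0]],[0.65,[0,0,0],[0,0,0]],[0.65,[0,0,0],[0,0,0]]]' 80
python3 - <<'E'
from h import *
# 45 deg pitch pose in front of the cubby: eye at cubby-frame f,l
def pose(fe,le,ze,th,yaw,s=.140,dz=0):
    ax=np.array([np.cos(yaw),np.sin(yaw),0]);ay=np.array([-np.sin(yaw),np.cos(yaw),0])
    xs=ax*np.cos(th)+np.array([0,0,np.sin(th)])
    return fe*ax+le*ay+[0,0,ze]-s*xs
print(pose(.691,.0955,.24,np.radians(42),np.radians(7)))
plan([.48,-.092,.004],tool(-np.pi/2))
E
```

```text
clock: 11.53
position: [0.4821, -0.0922, 0.007]
ee_rot: [0.508, 0.492, -0.507, 0.494]
ft_force: [-1.8, -0.0, 5.2]
grip_width: 0.513
[0.57094609 0.16632055 0.14632172]
t 11.5333 shift cm [-0.21  0.02 -0.3 ] turn [0.001 0.003 0.029] rows>= 0.2 w 0.513 F [-1.8 -0.   5.2] pos [ 0.4821 -0.0922  0.007 ]
```

```bash
python3 -m crank '[[0.65,[0,0,3],[0,0,0]],[0.65,[0,0,4],[0,0,0]],[0.65,[-0.5,0,3],[0,-0.12,0]],[0.65,[-0.5,1,2],[0,-0.12,0]],[0.65,[-0.5,2,1],[0,-0.12,0]],[0.65,[-0.5,3,0],[0,-0.12,0]],[0.65,[-0.5,3,0],[0,-0.12,0]],[0.65,[-0.5,3,0],[0,-0.12,0]],[0.65,[-0.5,3,0],[0,0,0.05]],[0.65,[-0.5,3,0],[0,0,0.05]],[0.65,[0,3,0],[0,0,0.05]],[0.65,[0,0,0],[0,0,0]]]'
python3 - <<'E'
from h import *
p=viewer.camera("wrist"); see(p,["sleeve_eye","hook_tip","hook_seat","cubby"]); save(p,"w4.png")
o=telemetry.get_obs(); print(o["joint_pos"].round(2), R.from_quat(o["ee_rot"]).as_matrix().round(3).tolist())
plan([.48,-.092,.004],tool(-np.pi/2+.122,.733))
for n in("side","scene"): 
    q=viewer.camera(n); see(q,["sleeve_eye","hook_tip","hook_seat"])
E
```

```text
clock: 12.53
position: [0.4491, 0.0814, 0.1542]
ee_rot: [0.601, 0.401, -0.298, 0.624]
ft_force: [0.4, -0.4, -0.7]
grip_width: 0.518
sleeve_eye call 0.77 [0.488 0.087 0.193] [318. 146.]
sleeve_eye call 0.66 [0.614 0.27  0.034] [156.  74.]
sleeve_eye call 0.45 [0.454 0.018 0.062] [420. 281.]
hook_tip call 0.67 [0.614 0.272 0.036] [153.  72.]
hook_seat call 0.96 [0.612 0.274 0.034] [151.  75.]
cubby call 0.88 [0.609 0.271 0.034] [153.  77.]
cubby call 0.85 [ 0.665  0.181 -0.003] [264.  61.]
[ 0.45 -0.37 -0.63  2.39 -0.42  0.55 -1.35] [[0.499, 0.856, 0.134], [0.108, 0.092, -0.99], [-0.86, 0.509, -0.046]]
t 12.9833 shift cm [  3.12 -16.95 -14.85] turn [-0.02  -0.203 -0.017] rows>= 5.5 w 0.512 F [ 1.1 -0.9 -0.5] pos [0.4488 0.0775 0.1525]
sleeve_eye call 0.79 [0.504 0.09  0.193] [298. 206.]
sleeve_eye call 0.61 [ 0.27  -0.508  0.001] [401. 177.]
sleeve_eye call 0.31 [ 0.703 -0.163  0.067] [287. 181.]
sleeve_eye call 0.88 [0.564 0.086 0.21 ] [284. 198.]
sleeve_eye call 0.46 [ 0.261 -0.478  0.002] [401. 180.]
hook_tip call 0.95 [0.638 0.231 0.201] [247. 217.]
hook_tip call 0.95 [0.678 0.178 0.229] [245. 199.]
hook_seat call 0.89 [0.634 0.229 0.197] [248. 218.]
hook_seat call 0.34 [ 0.69  -0.358  0.003] [309. 170.]
sleeve_eye call 0.56 [ 0.287 -0.542  0.013] [273. 142.]
sleeve_eye call 0.52 [0.487 0.089 0.185] [355. 199.]
sleeve_eye call 0.62 [ 0.256 -0.482 -0.003] [287. 146.]
hook_tip call 0.84 [0.695 0.196 0.226] [342. 246.]
hook_tip call 0.58 [0.522 0.518 0.047] [462. 303.]
hook_tip call 0.72 [0.673 0.182 0.228] [343. 238.]
hook_seat call 0.97 [0.696 0.196 0.222] [341. 247.]
hook_seat call 0.68 [0.69  0.183 0.206] [339. 247.]
hook_seat call 0.34 [0.676 0.181 0.232] [342. 238.]
```

View pics/w4.png

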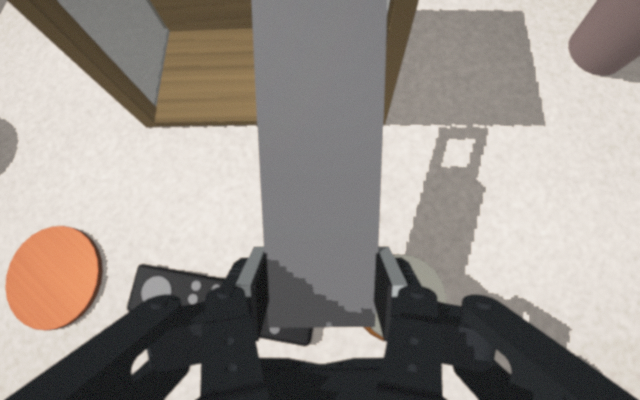

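```bash
cat >> h.py <<'E'
YC=np.radians(7.); AX=np.array([np.cos(YC),np.sin(YC),0]); AY=np.array([-np.sin(YC),np.cos(YC),0]); TIP=np.array([.691,.0955])
def eye():
    o=telemetry.get_obs(); M=R.from_quat(o["ee_rot"]).as_matrix(); x=M[:,0]; s=np.cross(M[:,2],x); s*=np.sign(s@AX)
    e=o["position"]-.019*x+.14*s+.023*x
    print("eye rel tip: X",round((e@AX-TIP[0]+.010)*1e3),"Y",round((e@AY-TIP[1])*1e3),"z",round(e[2]*1e3),"pitch",np.degrees(np.arcsin(s[2])).round(1),"yaw",np.degrees(np.arctan2(s[1],s[0])).round(1),"eyeW",e.round(3),"j",o["joint_pos"].round(2)); return e
def goeye(X,Y,z,pitch):
    "TCP plan to put the eye centre at cubby X,Y (mm), height z (mm)"
    Rt=tool(YC-np.pi/2,np.radians(pitch)); x=Rt[:,0]; s=AX*np.cos(np.radians(pitch))+np.array([0,0,np.sin(np.radians(pitch))])
    e=AX*(TIP[0]-.010+X/1e3)+AY*(TIP[1]+Y/1e3)+[0,0,z/1e3]; plan(e-.14*s-.004*x,Rt)
E
python3 - <<'E'
from h import *
eye(); goeye(-120,0,210,28)
E
```

```text
eye rel tip: X -103 Y -74 z 220 pitch 30.6 yaw 6.2 eyeW [0.571 0.091 0.22 ] j [ 0.45 -0.37 -0.63  2.39 -0.42  0.55 -1.35]
t 13.6833 shift cm [-2.82  7.   -0.47] turn [-0.052  0.039 -0.012] rows>= 1.8 w 0.512 F [ 0.3 -0.9 -1.2] pos [0.4488 0.0779 0.1525]
```

```bash
python3 -m crank '[[0.65,[-0.3,1.5,-0.3],[-0.01,0.01,0]],[0.65,[-0.4,1.5,-0.2],[-0.01,0.01,0]],[0.65,[-0.4,1.5,0],[-0.01,0.01,0]],[0.65,[-0.4,1.5,0],[-0.01,0.01,0]],[0.65,[-0.3,1,0],[-0.01,0,0]],[0.65,[0,0,0],[0,0,0]]]'
python3 - <<'E'
from h import *
eye(); goeye(-60,0,212,30)
p=viewer.camera("wrist");see(p,["hook_tip","sleeve_eye","cubby"]); p=viewer.camera("side"); see(p,["sleeve_eye","hook_tip"]); q=viewer.camera("scene"); see(q,["sleeve_eye","hook_tip"])
a=cv2.resize(p["frame"][150:290,200:330],None,fx=3,fy=3);b=cv2.resize(q["frame"][170:310,280:410],None,fx=3,fy=3); save(p,"m1.png",np.hstack([a,b]))
E
```

```text
clock: 14.18
position: [0.4307, 0.15, 0.148]
ee_rot: [0.58, 0.405, -0.322, 0.629]
ft_force: [0.7, 0.9, -1.0]
grip_width: 0.512
eye rel tip: X -110 Y 3 z 210 pitch 28.0 yaw 7.8 eyeW [0.555 0.167 0.21 ] j [ 0.52 -0.4  -0.92  2.33 -0.32  0.6  -1.65]
t 14.1833 shift cm [ 5.17  0.54 -0.26] turn [ 0.004 -0.035 -0.014] rows>= 1.2 w 0.512 F [ 0.7  0.9 -1. ] pos [0.4307 0.15   0.148 ]
hook_tip call 0.91 [0.616 0.11  0.017] [391.  74.]
hook_tip call 0.29 [0.47  0.156 0.183] [323. 151.]
sleeve_eye call 0.93 [0.466 0.158 0.184] [316. 160.]
cubby call 0.74 [0.613 0.112 0.017] [389.  76.]
sleeve_eye call 0.94 [0.486 0.16  0.188] [293. 220.]
sleeve_eye call 0.56 [ 0.245 -0.458  0.003] [403. 183.]
sleeve_eye call 0.78 [0.551 0.159 0.206] [278. 211.]
sleeve_eye call 0.54 [ 0.258 -0.476  0.003] [401. 181.]
hook_tip call 0.65 [0.411 0.176 0.018] [310. 261.]
hook_tip call 0.59 [0.636 0.235 0.204] [247. 217.]
hook_tip call 0.89 [0.676 0.181 0.23 ] [245. 200.]
sleeve_eye call 0.63 [ 0.287 -0.543  0.015] [273. 142.]
sleeve_eye call 0.46 [0.471 0.158 0.179] [375. 207.]
sleeve_eye call 0.82 [ 0.256 -0.479 -0.001] [287. 146.]
sleeve_eye call 0.46 [0.553 0.161 0.21 ] [362. 215.]
hook_tip call 0.82 [0.694 0.198 0.223] [343. 247.]
hook_tip call 0.79 [0.674 0.178 0.23 ] [341. 237.]
```

View pics/m1.png

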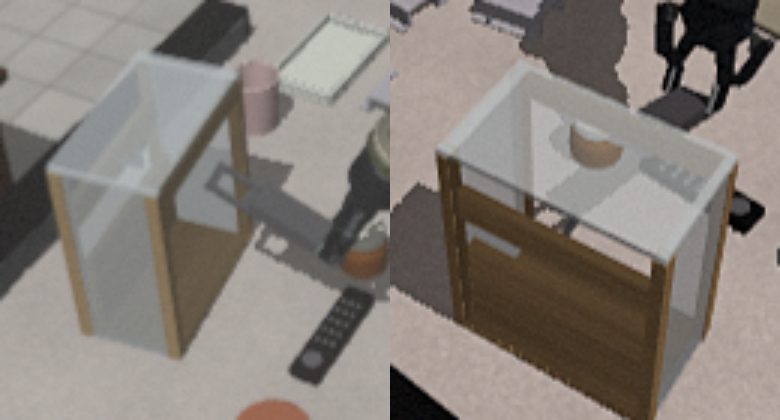

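```bash
python3 -m crank '[[0.65,[1.2,0.15,0],[0,-0.01,-0.005]],[0.65,[1.2,0.15,0],[0,-0.01,-0.005]],[0.65,[1.2,0.15,0],[0,-0.01,-0.004]],[0.65,[1.2,0.15,0],[0,-0.005,0]],[0.65,[0.2,0,0],[0,0,0]],[0.65,[0,0,0],[0,0,0]]]'
python3 - <<'E'
from h import *
eye(); goeye(-40,0,240,35); p=viewer.camera("side"); see(p,["sleeve_eye","hook_tip"])
goeye(5,0,242,35)
E
```

```text
clock: 15.53
position: [0.4809, 0.1537, 0.1474]
ee_rot: [0.589, 0.39, -0.317, 0.633]
ft_force: [0.1, -0.4, -0.9]
grip_width: 0.515
eye rel tip: X -62 Y -2 z 214 pitch 29.9 yaw 6.9 eyeW [0.603 0.168 0.214] j [ 0.7  -0.28 -1.09  2.26 -0.18  0.52 -1.75]
t 15.5333 shift cm [2.75 0.5  1.56] turn [ 0.012 -0.088  0.003] rows>= 0.8 w 0.515 F [ 0.1 -0.4 -0.9] pos [0.4809 0.1537 0.1474]
sleeve_eye call 0.57 [0.53  0.167 0.186] [282. 218.]
sleeve_eye call 0.46 [ 0.262 -0.502  0.002] [402. 177.]
sleeve_eye call 0.81 [0.596 0.166 0.208] [266. 208.]
sleeve_eye call 0.55 [ 0.259 -0.479 -0.002] [401. 181.]
hook_tip call 0.69 [0.635 0.238 0.212] [246. 216.]
hook_tip call 0.77 [0.674 0.179 0.229] [246. 200.]
t 15.7833 shift cm [7.28 1.03 1.76] turn [ 0.014 -0.087  0.002] rows>= 1.8 w 0.512 F [ 0.6 -0.3 -0.6] pos [0.4804 0.1538 0.1474]
```

```bash
python3 -m crank '[[0.65,[0.9,0.2,0.7],[0.004,-0.03,0]],[0.65,[0.9,0.2,0.7],[0.004,-0.03,0]],[0.65,[0.9,0.2,0.6],[0.004,-0.03,0]],[0.65,[0,0,0],[0,0,0]]]'
python3 - <<'E'
from h import *
eye(); goeye(0,0,244,35); p=viewer.camera("side"); see(p,["sleeve_eye","hook_tip"]);q=viewer.camera("scene"); see(q,["sleeve_eye","hook_tip"])
a=cv2.resize(p["frame"][150:290,200:330],None,fx=3,fy=3);b=cv2.resize(q["frame"][170:310,280:410],None,fx=3,fy=3); save(p,"m2.png",np.hstack([a,b]))
E
```

```text
clock: 16.12
position: [0.509, 0.1605, 0.1689]
ee_rot: [0.607, 0.361, -0.286, 0.647]
ft_force: [-0.1, 0.1, -0.6]
grip_width: 0.511
eye rel tip: X -40 Y 2 z 247 pitch 35.4 yaw 6.9 eyeW [0.625 0.175 0.247] j [ 0.72 -0.29 -1.1   2.25 -0.16  0.43 -1.77]
t 16.1167 shift cm [ 3.92  0.3  -0.19] turn [0.001 0.007 0.002] rows>= 0.9 w 0.511 F [-0.1  0.1 -0.6] pos [0.509  0.1605 0.1689]
sleeve_eye call 0.56 [0.543 0.172 0.207] [278. 214.]
sleeve_eye call 0.8 [0.62  0.172 0.243] [259. 200.]
sleeve_eye call 0.47 [ 0.259 -0.477 -0.003] [401. 181.]
hook_tip call 0.61 [0.637 0.245 0.219] [245. 216.]
hook_tip call 0.87 [0.676 0.18  0.229] [245. 200.]
sleeve_eye call 0.56 [ 0.29  -0.544  0.016] [272. 142.]
sleeve_eye call 0.81 [ 0.255 -0.481 -0.001] [287. 146.]
hook_tip call 0.65 [0.697 0.198 0.222] [342. 247.]
hook_tip call 0.71 [0.676 0.18  0.229] [342. 238.]
```

View pics/m2.png

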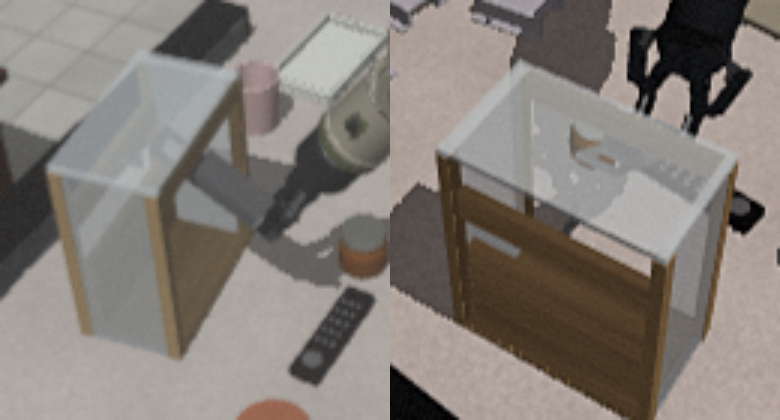

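```bash
python3 -m crank '[[0.65,[1.05,0.13,0],[0,0,0]],[0.65,[1.05,0.13,0],[0,0,0]],[0.65,[1.05,0.13,0],[0,0,0]],[0.65,[1.05,0.13,0],[0,0,0]],[0.65,[1.05,0.13,0],[0,0,0]],[0.65,[0,0,0],[0,0,0]]]'
python3 - <<'E'
from h import *
eye(); goeye(12,0,210,36); p=viewer.camera("side"); see(p,["sleeve_eye","hook_tip"]);q=viewer.camera("scene"); see(q,["sleeve_eye","hook_tip"])
a=cv2.resize(p["frame"][160:240,210:300],None,fx=5,fy=5,interpolation=2);b=cv2.resize(q["frame"][190:270,300:370],None,fx=5,fy=5,interpolation=2); save(p,"m3.png",np.hstack([a,b]))
E
```

```text
clock: 17.12
position: [0.5594, 0.1649, 0.1676]
ee_rot: [0.606, 0.362, -0.288, 0.647]
ft_force: [1.3, -0.8, -0.6]
grip_width: 0.515
eye rel tip: X 11 Y 0 z 245 pitch 35.1 yaw 6.9 eyeW [0.675 0.179 0.245] j [ 1.05 -0.08 -1.46  2.14  0.24  0.44 -2.07]
t 17.1167 shift cm [ 0.2   0.03 -3.67] turn [ 0.004 -0.015  0.003] rows>= 0.9 w 0.515 F [ 1.3 -0.8 -0.6] pos [0.5594 0.1649 0.1676]
sleeve_eye call 0.72 [ 0.279 -0.538  0.013] [401. 171.]
sleeve_eye call 0.63 [ 0.733 -0.351  0.006] [301. 168.]
sleeve_eye call 0.61 [0.58  0.176 0.192] [269. 214.]
sleeve_eye call 0.75 [ 0.259 -0.477 -0.001] [401. 181.]
hook_tip call 0.93 [0.635 0.244 0.219] [245. 216.]
hook_tip call 0.5 [0.578 0.177 0.194] [269. 214.]
hook_tip call 0.9 [0.678 0.179 0.231] [245. 199.]
sleeve_eye call 0.69 [ 0.287 -0.545  0.013] [272. 142.]
sleeve_eye call 0.55 [0.415 0.337 0.011] [424. 256.]
sleeve_eye call 0.58 [ 0.257 -0.478 -0.001] [287. 147.]
hook_tip call 0.57 [0.699 0.198 0.223] [341. 248.]
hook_tip call 0.68 [0.677 0.179 0.23 ] [341. 238.]
```

View pics/m3.png

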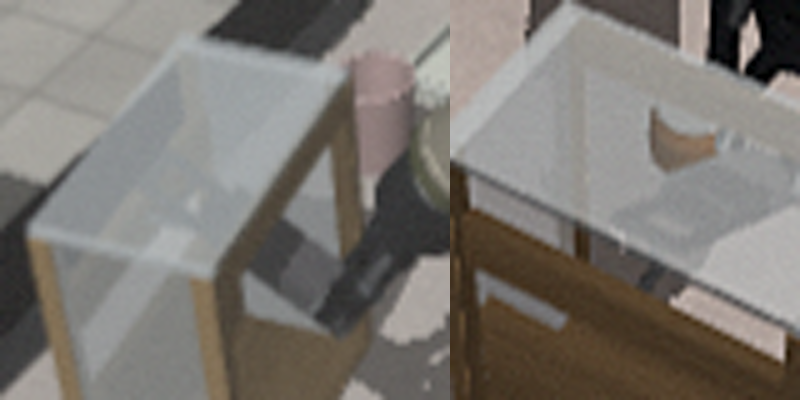

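```bash
python3 -m crank '[[0.65,[0.2,0,-0.5],[0,0,0]],[0.65,[0.1,0,-0.5],[0,0,0]],[0.65,[0,0,-0.5],[0,0,0]],[0.65,[0,0,0],[0,0,0]]]'
python3 - <<'E'
from h import *
eye(); o=telemetry.get_obs(); print(o["ft_force"],o["joint_velocities"].round(2)); goeye(13,0,210,36)
E
```

```text
clock: 17.95
position: [0.56, 0.1658, 0.1506]
ee_rot: [0.606, 0.364, -0.289, 0.646]
ft_force: [-0.1, 0.4, -1.0]
grip_width: 0.513
eye rel tip: X 12 Y 1 z 227 pitch 34.9 yaw 6.9 eyeW [0.676 0.18  0.227] j [ 0.95  0.07 -1.43  2.15  0.6   0.46 -2.37]
[-0.07720164  0.39843553 -0.96348459] [ 0.03 -0.04 -0.03 -0.01 -0.14 -0.01  0.12]
t 17.95 shift cm [ 0.24 -0.06 -1.97] turn [ 0.003 -0.019  0.002] rows>= 0.5 w 0.513 F [-0.1  0.4 -1. ] pos [0.56   0.1658 0.1506]
```

```bash
python3 -m crank '[[0.65,[0.1,0,-0.4],[0,0,0]],[0.65,[0.1,0,-0.4],[0,0,0]],[0.65,[0,0,-0.2],[0,0,0]],[0.65,[0,0,0],[0,0,0]]]'
python3 - <<'E'
from h import *
eye(); p=viewer.camera("side"); see(p,["sleeve_eye","hook_tip"]); goeye(13,0,203,35)
E
```

```text
clock: 18.28
position: [0.5623, 0.1662, 0.1415]
ee_rot: [0.606, 0.363, -0.289, 0.646]
ft_force: [0.0, 1.2, -1.1]
grip_width: 0.511
eye rel tip: X 14 Y 1 z 219 pitch 35.0 yaw 7.0 eyeW [0.678 0.18  0.219] j [ 0.87  0.11 -1.36  2.16  0.71  0.47 -2.47]
sleeve_eye call 0.77 [ 0.28  -0.535  0.016] [401. 170.]
sleeve_eye call 0.73 [0.588 0.176 0.167] [268. 219.]
sleeve_eye call 0.61 [0.632 0.242 0.222] [246. 215.]
sleeve_eye call 0.66 [ 0.257 -0.476 -0.002] [402. 181.]
sleeve_eye call 0.38 [0.441 0.029 0.003] [320. 237.]
hook_tip call 0.88 [0.636 0.245 0.218] [245. 216.]
hook_tip call 0.88 [0.675 0.181 0.228] [245. 200.]
t 18.5333 shift cm [-0.17 -0.08 -1.61] turn [0.002 0.001 0.003] rows>= 0.4 w 0.516 F [ 0.7 -0.5 -1. ] pos [0.5628 0.1659 0.1421]
```

```bash
python3 -m crank '[[0.65,[0,0,-0.4],[0,0,0]],[0.65,[0,0,-0.4],[0,0,0]],[0.65,[0,0,-0.4],[0,0,0]],[0.65,[0,0,0],[0,0,0]]]'
python3 - <<'E'
from h import *
eye(); p=viewer.camera("side"); see(p,["sleeve_eye"]); q=viewer.camera("scene"); see(q,["sleeve_eye","hook_tip"]); goeye(13,0,200,35)
E
```

```text
clock: 18.87
position: [0.5624, 0.1657, 0.1293]
ee_rot: [0.606, 0.363, -0.289, 0.646]
ft_force: [0.7, 0.1, -1.2]
grip_width: 0.512
eye rel tip: X 14 Y 0 z 206 pitch 35.0 yaw 6.9 eyeW [0.679 0.18  0.206] j [ 0.78  0.14 -1.28  2.17  0.8   0.46 -2.55]
sleeve_eye call 0.76 [ 0.279 -0.535  0.016] [401. 170.]
sleeve_eye call 0.74 [0.588 0.177 0.157] [268. 221.]
sleeve_eye call 0.75 [ 0.26  -0.481  0.002] [401. 180.]
sleeve_eye call 0.5 [0.673 0.178 0.2  ] [247. 206.]
sleeve_eye call 0.76 [ 0.289 -0.542  0.014] [273. 142.]
sleeve_eye call 0.66 [0.697 0.186 0.217] [338. 246.]
sleeve_eye call 0.72 [ 0.256 -0.481 -0.003] [287. 147.]
sleeve_eye call 0.62 [0.675 0.182 0.205] [342. 244.]
hook_tip call 0.89 [0.698 0.2   0.225] [342. 247.]
hook_tip call 0.71 [0.416 0.338 0.015] [424. 255.]
hook_tip call 0.83 [0.677 0.178 0.228] [341. 238.]
t 19.2667 shift cm [-0.17 -0.07 -0.7 ] turn [0.002 0.001 0.003] rows>= 0.2 w 0.512 F [ 0.8 -0.3 -0.8] pos [0.5628 0.1658 0.13  ]
```

```bash
python3 -m crank '[[0.65,[0,0,-0.3],[0,0,0]],[0.65,[0,0,0],[0,0,0]],[0.4,[0,0,0],[0,0,0]],[0.3,[0,0,0],[0,0,0]],[0.1,[0,0,0],[0,0,0]],[0.1,[0,0,0],[0,0,0]],[0.1,[0,0,0],[0,0,0]],[0.1,[0,0,0],[0,0,0]],[0.1,[0,0,0],[0,0,0]]]'
python3 - <<'E'
from h import *
for n in("side","scene"): see(viewer.camera(n),["sleeve_eye","sleeve"])
eye()
E
```

```text
clock: 20.02
position: [0.5627, 0.1659, 0.1268]
ee_rot: [0.606, 0.363, -0.289, 0.646]
ft_force: [-0.3, 0.2, 0.3]
grip_width: 0.9
sleeve_eye call 0.81 [ 0.279 -0.535  0.016] [401. 170.]
sleeve_eye call 0.55 [ 0.262 -0.475  0.002] [401. 181.]
sleeve call 0.72 [ 0.278 -0.538  0.02 ] [402. 169.]
sleeve call 0.63 [ 0.279 -0.544  0.   ] [402. 172.]
sleeve_eye call 0.71 [ 0.29  -0.542  0.017] [272. 141.]
sleeve_eye call 0.6 [0.699 0.189 0.145] [339. 263.]
sleeve_eye call 0.87 [ 0.258 -0.48   0.001] [287. 146.]
sleeve_eye call 0.47 [0.698 0.181 0.191] [337. 251.]
sleeve_eye call 0.46 [0.414 0.335 0.005] [423. 256.]
sleeve call 0.8 [ 0.289 -0.538  0.016] [273. 142.]
sleeve call 0.41 [0.701 0.189 0.144] [338. 263.]
sleeve call 0.82 [ 0.281 -0.541 -0.004] [274. 144.]
sleeve call 0.5 [0.698 0.184 0.121] [338. 266.]
eye rel tip: X 15 Y 1 z 204 pitch 35.0 yaw 6.9 eyeW [0.679 0.18  0.204] j [ 0.75  0.14 -1.25  2.17  0.81  0.46 -2.56]
```

```bash
python3 -m crank '[[0.1,[-1,-0.1,0.5],[0,0,0]],[0.1,[-1.5,-0.2,1],[0,0,0]],[0.1,[-1.5,-0.2,1],[0,0,0]],[0.1,[-1.5,-0.2,1],[0,0.05,0]],[0.1,[-1.5,-0.2,1],[0,0.05,0]],[0.1,[-1,-0.2,2],[0,0.05,0]],[0.1,[0,0,2],[0,0.05,0]],[0.1,[0,0,2],[0,0.05,0]],[0.1,[0,0,0],[0,0,0]],[0.1,[0,0,0],[0,0,0]],[0.1,[0,0,0],[0,0,0]],[0.1,[0,0,0],[0,0,0]]]' 
python3 -m crank '[[0.1,[0,0,0],[0,0,0]],[0.1,[0,0,0],[0,0,0]],[0.1,[0,0,0],[0,0,0]],[0.1,[0,0,0],[0,0,0]],[0.1,[0,0,0],[0,0,0]],[0.1,[0,0,0],[0,0,0]],[0.1,[0,0,0],[0,0,0]],[0.1,[0,0,0],[0,0,0]],[0.1,[0,0,0],[0,0,0]],[0.1,[0,0,0],[0,0,0]],[0.1,[0,0,0],[0,0,0]],[0.1,[0,0,0],[0,0,0]]]'
python3 - <<'E'
from h import *
fr=[]
for n in("side","scene"):
    p=viewer.camera(n); fr.append(p["frame"]); print(n); see(p,["sleeve_eye","sleeve","jar","pen_cup","mug","coaster","tray","remote"])
    if n=="scene":
        for _ in range(12): q=viewer.camera(n)
        print("moved px",int((np.abs(q["frame"][180:310,285:405].astype(int)-p["frame"][180:310,285:405]).max(2)>40).sum())); see(q,["sleeve_eye","sleeve"])
save(p,"end.png",np.hstack([cv2.resize(f[y:y+140,x:x+130],None,fx=3,fy=3) for f,x,y in ((fr[0],200,150),(fr[1],280,170))]))
eye()
E
```

```text
clock: 21.52
position: [0.4986, 0.1543, 0.2149]
ee_rot: [0.563, 0.439, -0.364, 0.598]
ft_force: [0.8, -0.0, -0.4]
grip_width: 0.9
clock: 22.52
position: [0.4993, 0.1544, 0.2161]
ee_rot: [0.563, 0.439, -0.364, 0.598]
ft_force: [1.0, -0.2, 1.2]
grip_width: 0.899
side
sleeve_eye call 0.55 [ 0.28  -0.535  0.015] [401. 171.]
sleeve_eye call 0.48 [ 0.257 -0.474 -0.   ] [401. 181.]
sleeve call 0.64 [ 0.278 -0.537  0.02 ] [402. 169.]
sleeve call 0.64 [ 0.279 -0.543 -0.   ] [401. 172.]
sleeve call 0.48 [0.415 0.169 0.001] [311. 262.]
jar call 0.89 [0.431 0.046 0.05 ] [321. 232.]
jar call 0.73 [0.438 0.03  0.004] [321. 237.]
pen_cup call 0.81 [ 0.703 -0.159  0.065] [286. 182.]
pen_cup call 0.83 [ 0.718 -0.172 -0.   ] [286. 191.]
mug call 0.77 [0.53  0.497 0.055] [235. 308.]
mug call 0.66 [0.522 0.518 0.001] [235. 323.]
coaster call 0.97 [0.408 0.335 0.005] [291. 294.]
coaster call 0.9 [ 0.411  0.331 -0.005] [291. 295.]
tray call 0.57 [ 0.718 -0.17   0.004] [285. 190.]
tray call 0.53 [ 0.696 -0.362 -0.001] [309. 170.]
remote call 0.92 [0.41  0.178 0.016] [310. 262.]
remote call 0.71 [ 0.415  0.
[... 953 characters left out ...]
ay call 0.76 [ 0.695 -0.358  0.   ] [230. 210.]
tray call 0.58 [ 0.691 -0.359 -0.005] [231. 210.]
remote call 0.54 [ 0.419  0.165 -0.003] [381. 234.]
moved px 0
sleeve_eye call 0.89 [ 0.287 -0.541  0.014] [273. 142.]
sleeve_eye call 0.46 [0.696 0.191 0.148] [340. 262.]
sleeve_eye call 0.85 [ 0.254 -0.48  -0.   ] [287. 146.]
sleeve_eye call 0.41 [0.698 0.183 0.188] [337. 252.]
sleeve call 0.72 [ 0.289 -0.541  0.017] [273. 142.]
sleeve call 0.53 [0.698 0.191 0.145] [339. 263.]
sleeve call 0.88 [ 0.281 -0.54   0.   ] [274. 144.]
sleeve call 0.67 [0.697 0.187 0.123] [339. 266.]
eye rel tip: X -34 Y -5 z 262 pitch 20.7 yaw 6.2 eyeW [0.631 0.169 0.262] j [ 0.68 -0.16 -1.02  2.01 -0.1   0.86 -1.77]
```

```bash
for i in 1 2 3; do python3 -m crank '[[0.1,[0,0,0],[0,0,0]],[0.1,[0,0,0],[0,0,0]],[0.1,[0,0,0],[0,0,0]],[0.1,[0,0,0],[0,0,0]],[0.1,[0,0,0],[0,0,0]],[0.1,[0,0,0],[0,0,0]],[0.1,[0,0,0],[0,0,0]],[0.1,[0,0,0],[0,0,0]],[0.1,[0,0,0],[0,0,0]],[0.1,[0,0,0],[0,0,0]],[0.1,[0,0,0],[0,0,0]],[0.1,[0,0,0],[0,0,0]]]' >/dev/null; done
python3 -c "
from h import *
see(viewer.camera('scene'),['sleeve_eye','sleeve']); print(manip.hand_in())"
```

```text
sleeve_eye call 0.65 [0.7   0.187 0.146] [338. 262.]
sleeve_eye call 0.6 [ 0.287 -0.544  0.014] [272. 142.]
sleeve_eye call 0.68 [0.698 0.184 0.191] [338. 252.]
sleeve_eye call 0.6 [ 0.254 -0.479 -0.003] [288. 146.]
sleeve_eye call 0.39 [0.697 0.186 0.123] [338. 266.]
sleeve call 0.51 [ 0.29  -0.539  0.018] [273. 142.]
sleeve call 0.49 [0.698 0.19  0.145] [339. 263.]
sleeve call 0.73 [ 0.281 -0.539 -0.001] [275. 144.]
sleeve call 0.58 [0.698 0.185 0.126] [338. 265.]
the job is handed in; nothing more can be done
None
```

I did the whole job in the order asked and handed it in at about 26 s; it reports no verdict. I slid the grey sleeve out of the farthest bracket by its eye end and laid it flat about 17 cm from the bracket's mouth. After letting go, I took it again by its closed end, tilted it about 35° eye-up under the cubby lip, lowered the eye over the hook and released it.

**Hanging:** in the last scene-camera detections the eye is at z ≈ 0.191 m. That is where it should be when hanging on the wire. The sleeve's mid-point is about 65–70 mm straight below it. Its lower end works out to about 3 cm above the console, clear of the 1 cm cubby floor.

**Still:** no pixels changed around the cubby over about 0.6 s, and the position was the same about 3 s later. The gripper was about 10 cm in front of the cubby, and the forces showed no contact.

**Other things on the console:** the jar, cup, mug, coaster, tray and remote all measured within a few mm of where they started. I did not check whether they are upright beyond that.

**Checks that failed or were missing:**
- I could not view the final picture because the 12-picture limit was used up, so the last checks rest on network detections and pixel differences.
- The side camera did not report the sleeve once it was hanging; only the scene camera did.
- During the hooking, joints 3 and 7 came close to their limits (−1.46 and −2.56 rad) but stayed inside in every reading I took.

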